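# Show the polished mould insert to the inspector under the bench magnifier

## Robot

A 6-joint arm with a two-finger parallel gripper is mounted at the origin on the work surface. World frame = base frame: x ahead of the robot, y to its left, z up, the work surface at z = 0. Lengths are in mm, angles in rad, forces in N, time in s.
With the tool pointing down it reaches from about 350 to 975 mm from the base axis. Payload 7.1 kg.
Tool frame: the origin (TCP) lies midway between the tips of the shut fingers; the grasp point (between the pads) lies 19 mm behind it (ctrl.grip_depth is the distance from the TCP to the grasp point, in mm); z points along the fingers, y is the line along which they close (so a half turn about z gives the same grasp; the last joint's range is limited). The gripper opens to 88 mm and grips with 3 to 60 N. Pads are 20 mm wide; open, the fingers measure 115 mm over their backs; the gripper's body (75 mm by 178 mm) begins 61 mm behind the grasp point.
Start: joints at [-1.173, 0.423, 1.63, -0, 1.089, -0.019], TCP at [253.038, -571.469, 222.675] pointing down, gripper open.
Joint ranges: [-3, 3], [-0.9, 2.11], [0.09, 2.58], [-1.31, 4.45], [0.11, 2.69], [-2.54, 2.54]. Speed limits (rad/s): [2.39, 2.39, 3.01, 3.14, 3.14, 3.14].

## Interface

Orientations are given as a rotation vector (axis times angle).
In Python, from workcell import ctrl, cams gives the robot as it stands.
- The arm moves only by the tool move_arm, never from a script. Its argument "steps" is a list of rows, each a list of 3 entries, a list of its own where there are three numbers: the shift along the tool's x, y, z in units of 25 mm (1.0 is 25 mm), then the turn about the tool's z in units of 5 degrees (1.0 is 5 degrees), then the closure, from 0 (fully open) to 1 (shut). A call has 1 to 20 rows; each row shifts and turns the commanded pose from where the row before left it, along the tool's axes as they then stand; what a row does not reach is not made up. A row lasts 1/12 s, in which the tool goes at most 41.7 mm and 7.16 degrees, less where a joint would pass 70% of its speed; a pose out of reach is approached as far as the arm can. A call is refused whole if a number of a shift passes 1 or a number of a turn 1, either way. A call with a gripper value outside its range is refused whole. The fingers move at their own pace and stop on an object; the grip force is fixed at half the most. Time passes only in rows, so rows that do not move let the fingers close. It gives the time, the measured TCP pose, the force, the opening and the grip force at its end, in the units of the state.
- ctrl.get_obs(): the state, without advancing time (a new reading comes with each control period).
- cams.get_image(name): name is "scene" or "top"; returns a dict with "image" (480x640x3 uint8, red, green, blue), "camera_matrix" (3x3 intrinsics, pixels), "xyz" and "rotation" of the camera in the world. Camera axes: x right, y down, z forward; pixel columns grow to the right and rows downward; lengths in mm; the calibration is good to about 2 mm. A picture is of the moment at which its call begins. There is no depth.
- ctrl.close_job(): hands the job in; it is judged then, once.
Trained networks look in the newest picture that a camera, given by its name, has taken for a name from the list of things; names that differ only in an ending like _2 or _b are one class to them, and where a whole thing is asked for, a point or a joint stands for the part that bears it (a point fixed in the world has none). Each returns a list of dicts, best first, with "p" (0 to 1); they miss things now and then, are a little off and sometimes report something else, mostly with a low value. They report only what shows in the picture. A call takes as long as a camera call.
- cams.boxes_of(camera, thing): "rect" ([centre column, centre row, width, height] in pixels, round what is visible of it).
- cams.cut_out(camera, thing): "pixels" (480x640 bool, what is visible of it) and "rect" ([centre column, centre row, width, height] in pixels, round what is visible of it).
The state is a dict: "t": time; "qpos": joint angles; "qvel": joint speeds; "joint_torque": joint torques, N m; "ee_pos": TCP position; "orientation": TCP orientation; "ft_force": force on the tool from outside, world axes, zero at the start; "moment": the same for the moment, N m; "width": finger opening in mm; "grasp_force": force on a finger pad.
Only numpy, scipy, OpenCV 4.12 (cv2) and the standard library are available. Lean on these libraries where they do the work, as an engineer would, in place of code of your own. Each camera call takes 0.05 s, during which the arm holds its last target. There are 200 camera calls.

## Task

Take the narrow steel mould insert out of the rack, turn it round and hold it up in the air, right way up, on the robot's side of the bench magnifier, so that its cavity faces squarely through the lens, centred on the lens axis and 15 cm from the lens. The colleague looks through from the far side, so finish while still holding it there, steady, and do not let go. Leave the other inserts, the jar and the brush where they are, and do not knock the magnifier.

Things in the scene. Friction and masses are not known exactly. Their poses are not given: they have to be found in the camera images.
- insert: narrow steel mould insert: plate 12 mm thick (x), 50 wide (y), 90 tall (z), 0.3 to 0.5 kg, standing loose on end in one of the rack's slots. Origin at the centre of its lower end. Its -x face has one round cavity 34 mm across, 6 deep, with a darker floor; the other face is plain. In the rack the cavity face looks towards the robot (-x, within 30 deg)
- cavity (a point): centre of the cavity's mouth, on the insert's -x face, 38 mm above its lower end; same axes as the insert
- rack: fixed wooden rack 200 mm long (x), 110 wide (y), origin at the centre of its underside. Three slots along its y at x = -62, 0, +62 mm, 14.5 wide between ribs 8 thick; slot floor 8 mm, rib tops 38 mm above the bench, so a standing insert's top is at 98 mm and its upper 60 mm are free. Lift inserts straight up
- wide_a: a wide steel insert in another slot, 12 x 84 x 90 mm with two cavities; leave it alone. Origin at the centre of its lower end
- wide_b: the second wide steel insert, like the other; leave it alone
- magnifier: fixed bench magnifier: white foot 150 mm across, column 18 mm thick, 300 tall, beside the lens on its +y side, carrying a tilting round lens. Origin on the bench on the robot's side of the lens; lens centre at (140, 0, 290) mm from it. Its x points level away from the robot, within 20 deg of straight ahead
- lens (a point): centre of the lens, a glass disc in a white ring 150 mm across over all, 290 mm above the bench. Its x axis is the lens axis, pointing away from the robot's side and upwards, towards the colleague's eye; the working point is 150 mm from here along -x. Its y is level, its z points up along the lens
- lens_head (a joint): tilt of the lens head in rad: 0 = lens upright with its axis level; larger = its axis rises more towards the far side, so that the lens looks down at the work on the robot's side. Stiff, leave it as set (0.15 to 0.6)
- jar: white jar of polishing paste, 54 mm across, 65 mm tall; leave it alone. Origin at the centre of its underside
- brush: brush lying on the bench to the right of the work, about 200 mm long, 42 wide and 20 high; leave it alone

How it is judged:
By the outcome, as a careful person would: the job done as asked, in the order asked, and still so for the second after the job is handed in, while the arm keeps its last pose, push and grip.
It also fails if it takes over 38 s, if anything falls off the work surface, if the arm or the gripper's body presses on something with over 40 N, if the wrist force passes 120 N, or if a joint passes its speed limit or range.

## Working session

There is one attempt and no reset: what is moved stays moved. The work goes in short steps, Python scripts to look and compute and a tool call to move; the robot and the scene stay as the last step left them, time stands still between calls to the robot, and variables do not carry over. Pictures are saved under pics/ and viewed, at most 10 in all, crops included, and the job is handed in when it is done.

Besides the shell and the picture viewer there is one more tool, called after "Emit:" as a command line: name --argument value ..., lists and objects as JSON in quotes. move_arm: Moves the arm, as the interface text tells. Its arguments: {"type":"object","properties":{"steps":{"type":"array"}},"required":["steps"]}

```bash
mkdir -p pics; ls; python3 - <<'E'
from workcell import ctrl,cams
import cv2,numpy as np
np.set_printoptions(precision=4,suppress=True)
for c in("scene","top"):
    d=cams.get_image(c); cv2.imwrite(f"pics/{c}0.png",d["image"][...,::-1]); print(c,d["camera_matrix"].tolist(),d["xyz"],np.array(d["rotation"]).tolist())
    for t in("insert","rack","wide_a","magnifier","lens","jar","brush"):
        print(t,[(round(float(b["p"]),2),np.round(b["rect"]).tolist()) for b in cams.boxes_of(c,t)][:3])
print(ctrl.get_obs())
E
```

```text
pics
scene [[566.2005105212978, 0.0, 317.2900498329131], [0.0, 566.2005105212978, 227.97310892776665], [0.0, 0.0, 1.0]] [1032.4495 -375.9047 1074.0226] [-2.3186024580024887, -1.2545004328991711, 0.3765110915007483]
insert [(0.64, [255.0, 275.0, 32.0, 26.0])]
rack [(0.94, [264.0, 289.0, 67.0, 92.0])]
wide_a [(0.94, [257.0, 247.0, 42.0, 29.0]), (0.86, [263.0, 303.0, 44.0, 27.0])]
magnifier [(0.62, [499.0, 200.0, 93.0, 141.0])]
lens [(0.74, [489.0, 168.0, 79.0, 77.0])]
jar [(0.67, [310.0, 199.0, 24.0, 39.0])]
brush [(0.66, [164.0, 354.0, 49.0, 95.0])]
top [[542.4320381655522, 0.0, 324.2254232280944], [0.0, 542.4320381655522, 243.40142326356707], [0.0, 0.0, 1.0]] [ 469.8096  -87.4985 1272.7332] [-2.1722723816833622, 2.201005991930597, -0.03864738078513519]
insert [(0.57, [393.0, 247.0, 26.0, 14.0])]
rack [(0.58, [377.0, 272.0, 37.0, 18.0]), (0.56, [385.0, 246.0, 76.0, 94.0]), (0.19, [302.0, 299.0, 22.0, 24.0])]
wide_a [(0.73, [397.0, 220.0, 41.0, 22.0]), (0.48, [374.0, 271.0, 37.0, 20.0])]
magnifier [(0.87, [171.0, 172.0, 104.0, 64.0])]
lens []
jar [(0.59, [302.0, 303.0, 24.0, 25.0])]
brush [(0.6, [489.0, 243.0, 22.0, 84.0])]
{'t': 0.8, 'qpos': array([-1.173 ,  0.4231,  1.6299, -0.    ,  1.0886, -0.019 ]), 'qvel': array([-0.0005,  0.0002, -0.    , -0.0008,  0.0005, -0.0002]), 'joint_torque': array([ -0.0008, -54.4509, -27.4035,   0.064 ,   0.0169,   0.    ]), 'ee_pos': array([ 253.0415, -571.4537,  222.6896]), 'orientation': array([-3.0736, -0.65  ,  0.    ]), 'ft_force': array([ 0.525 , -0.0274,  0.6279]), 'moment': array([0.0175, 0.0318, 0.0402]), 'grasp_force': 0.0, 'width': 87.52640416680268}
```

```bash
python3 - <<'E'
import cv2
a=cv2.imread("pics/scene0.png"); b=cv2.imread("pics/top0.png")
cv2.imwrite("pics/sc.png",cv2.resize(a[90:420,130:560],None,fx=1.8,fy=1.8,interpolation=cv2.INTER_CUBIC))
cv2.imwrite("pics/tc.png",cv2.resize(b[120:320,100:520],None,fx=1.9,fy=1.9,interpolation=cv2.INTER_CUBIC))
E
```

```text
(no output)
```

View pics/sc.png

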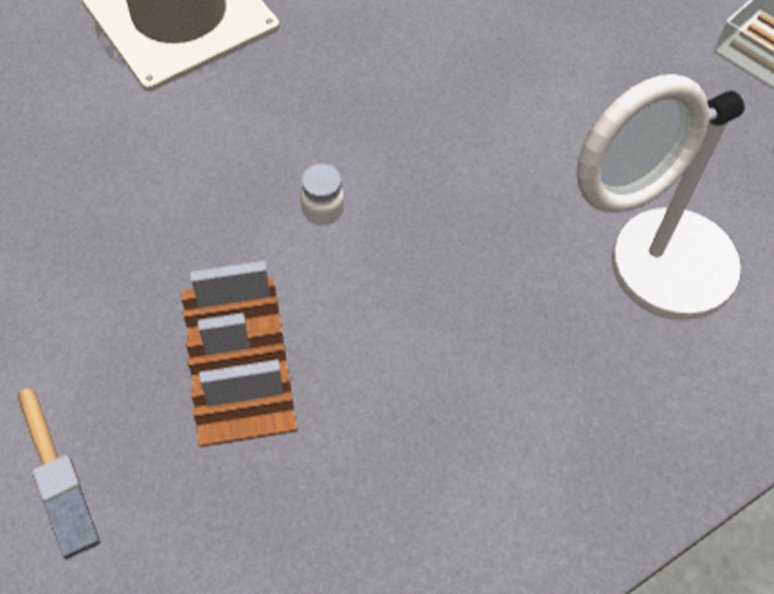

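View pics/tc.png

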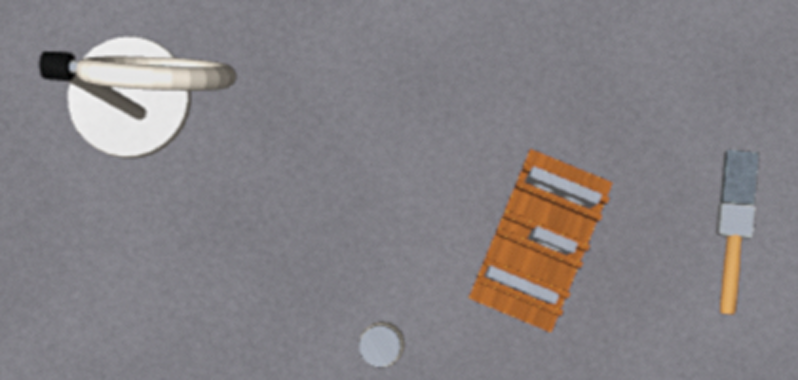

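The pictures show the rack with the narrow insert in the middle slot (scene ≈ (255,275), top ≈ (393,247)). The magnifier ring is at scene ≈ (489,168), and in the top view it lies nearly edge-on at row ≈ 160. Next I'll get masks for fitting.

```bash
python3 - <<'E'
from workcell import ctrl,cams
import cv2,numpy as np
out={}
for c in("scene","top"):
    im=cv2.imread(f"pics/{c}0.png"); cams.get_image(c)
    for t in("lens","lens_head","magnifier","rack","insert","wide_a"):
        r=cams.cut_out(c,t)
        for i,b in enumerate(r[:2]):
            print(c,t,round(float(b["p"]),2),np.round(b["rect"]).tolist(),int(b["pixels"].sum()))
            out[f"{c}_{t}_{i}"]=b["pixels"]
np.savez("masks.npz",**out)
def crop(c,k,x,y,w,h,f):
    im=cv2.imread(f"pics/{c}0.png")[y:y+h,x:x+w]; im=cv2.resize(im,None,fx=f,fy=f,interpolation=cv2.INTER_CUBIC)
    for key,col in k:
        if key in out:
            m=cv2.resize(out[key][y:y+h,x:x+w].astype(np.uint8),None,fx=f,fy=f,interpolation=cv2.INTER_NEAREST)
            cv2.drawContours(im,cv2.findContours(m,0,1)[0],-1,col,1)
    for v in range(0,w,10): cv2.putText(im,str(x+v),(v*f,8),0,.3,(0,0,0)); 
    for v in range(0,h,10): cv2.putText(im,str(y+v),(0,v*f+4),0,.3,(0,0,0)); 
    return im
A=crop("scene",[("scene_lens_0",(0,0,255)),("scene_magnifier_0",(0,255,0))],440,120,120,150,4)
B=crop("top",[("top_lens_0",(0,0,255)),("top_magnifier_0",(0,255,0))],118,132,110,75,4)
im=np.zeros((600,480+320,3),np.uint8); im[:,:480]=A; im2=np.zeros_like(im); im2[:300,:440]=B
cv2.imwrite("pics/m1.png",np.hstack([A[:420,:400],B[:, :400].copy() if 0 else np.vstack([B[:,:400],np.zeros((120,400,3),np.uint8)])]))
A=crop("scene",[("scene_rack_0",(0,255,0)),("scene_insert_0",(0,0,255))],225,230,80,110,5)
B=crop("top",[("top_rack_0",(0,255,0)),("top_insert_0",(0,0,255))],345,195,80,110,5)
cv2.imwrite("pics/m2.png",np.hstack([A,B]))
E
```

```text
scene lens 0.76 [490.0, 169.0, 80.0, 76.0] 3986
scene lens_head 0.7 [488.0, 169.0, 74.0, 77.0] 3912
scene magnifier 0.65 [499.0, 200.0, 95.0, 137.0] 8126
scene magnifier 0.23 [488.0, 168.0, 75.0, 77.0] 3997
scene rack 0.83 [263.0, 292.0, 66.0, 95.0] 2978
scene insert 0.94 [253.0, 275.0, 28.0, 20.0] 517
scene wide_a 0.7 [262.0, 301.0, 46.0, 24.0] 856
top lens_head 0.97 [180.0, 159.0, 86.0, 18.0] 1294
top magnifier 0.85 [172.0, 173.0, 104.0, 60.0] 3820
top rack 0.61 [384.0, 247.0, 77.0, 96.0] 3272
top rack 0.36 [182.0, 158.0, 92.0, 18.0] 1342
top insert 0.54 [394.0, 246.0, 24.0, 15.0] 184
top wide_a 0.64 [376.0, 272.0, 36.0, 20.0] 256
top wide_a 0.64 [396.0, 221.0, 43.0, 23.0] 404
```

View pics/m1.png

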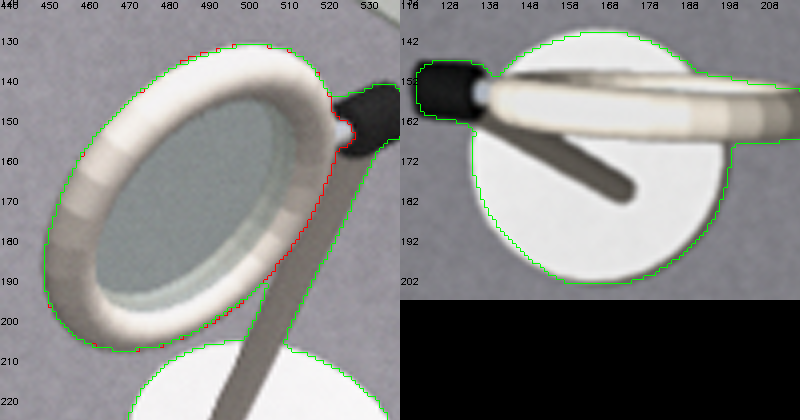

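View pics/m2.png

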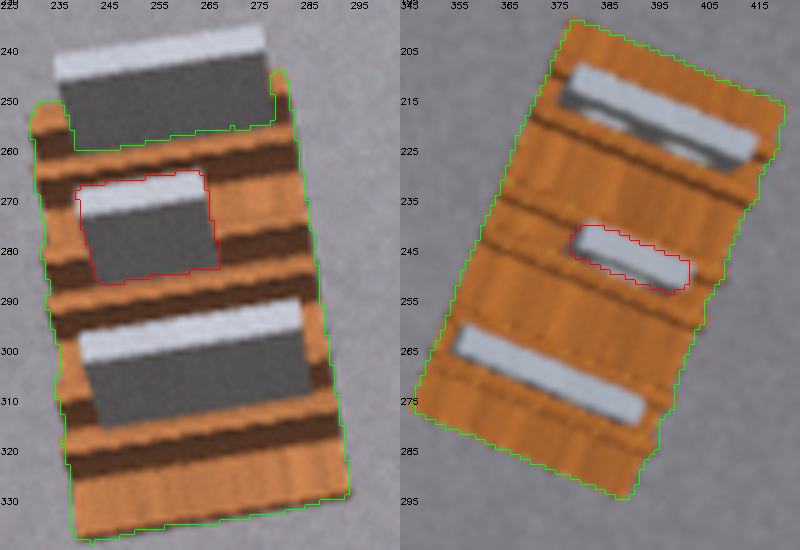

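Both networks' masks follow the ring and rack well. The narrow insert's top face is clear in both views: top-view corners ≈ (382,239)…(403,252), scene ≈ (240,268)…(267,269). Now I'll fit the poses.

```bash
cat > h.py <<'E'
import numpy as np,cv2
from scipy.optimize import least_squares
from scipy.spatial.transform import Rotation as R
np.set_printoptions(precision=4,suppress=True)
C={"scene":(566.2005,317.290,227.973,[1032.4495,-375.9047,1074.0226],[-2.3186024580,-1.2545004329,0.3765110915]),
"top":(542.432,324.2254,243.4014,[469.8096,-87.4985,1272.7332],[-2.17227238,2.20100599,-0.03864738])}
def proj(c,P):
    f,cx,cy,t,r=C[c]; p=R.from_rotvec(r).inv().apply(np.atleast_2d(P)-t)
    return p[:,:2]/p[:,2:]*f+[cx,cy]
E
cat > fit.py <<'E'
from h import *
M=np.load("masks.npz")
def cont(k): return max(cv2.findContours(M[k].astype(np.uint8),0,1)[0],key=len)[:,0].astype(float)
s=cont("scene_lens_0"); s=s[~((s[:,0]>515)&(s[:,1]>138)&(s[:,1]<168))]
t=cont("top_lens_head_0"); t=t[t[:,0]>146]
u,v=np.meshgrid(np.linspace(0,2*np.pi,90),np.linspace(0,2*np.pi,24))
def torus(p):
    x,y,z,a,b,r=p; q=np.stack([r*np.sin(v),(75-r+r*np.cos(v))*np.cos(u),(75-r+r*np.cos(v))*np.sin(u)],-1).reshape(-1,3)
    return R.from_euler("ZY",[a,-b]).apply(q)+[x,y,z]
def res(p):
    o=[]
    for c,k in(("scene",s),("top",t)):
        h=cv2.convexHull(proj(c,torus(p)).astype(np.float32)); o+=[cv2.pointPolygonTest(h,(float(a),float(b)),True)-.4 for a,b in k]
    return np.array(o+[(p[2]-290)/3])
best=[least_squares(res,[660,230,290,a,b,9],diff_step=1e-3,x_scale=[10,10,10,.1,.1,1],loss="soft_l1") for a in(-.2,.2) for b in(.2,.5)]
for g in best: print("lens",g.x,g.cost,len(s),len(t))
ct=np.array([[6,25],[6,-25],[-6,-25],[-6,25]])
obs={"top":[(382.4,239),(403.4,246.8),(402.6,252.4),(380.4,244.6)],"scene":None}
sc=np.array([(240.4,267.6),(265.8,264),(266.8,269.4),(241.2,273)])-.4
def top(p): return np.c_[p[:2]+ct@np.array([[np.cos(p[2]),np.sin(p[2])],[-np.sin(p[2]),np.cos(p[2])]]),[98]*4]
for perm in range(4):
  for fl in(1,-1):
    S=np.roll(sc[::fl],perm,0)
    g=least_squares(lambda p:np.r_[(proj("top",top(p))-np.array(obs["top"])+.4).ravel(),(proj("scene",top(p))-S).ravel()],[470,-250,-.3])
    if g.cost<40: print("insert",g.x,g.cost,g.fun)
E
python3 fit.py
```

```text
lens [681.8587 187.0264 290.3382  -0.0813   0.2745  10.2465] 20.0512044492631 175 157
lens [681.8586 187.0261 290.3382  -0.0813   0.2745  10.2464] 20.05115957240369 175 157
lens [681.8586 187.0261 290.3384  -0.0813   0.2745  10.248 ] 20.051139927266913 175 157
lens [681.8586 187.0264 290.3383  -0.0813   0.2745  10.2489] 20.05116210198998 175 157
insert [ 525.016  -214.0135   -0.3876] 1.0885185133994408 [-0.0696  0.0367  0.5265  0.6652 -0.6718  0.2269 -0.0742 -0.413  -0.0736
 -0.2875 -0.0291  0.5523  0.0596  0.5616  0.0738 -0.2324]
```

Emit:
move_arm --steps '[[[0,0,0],1,0],[[0,0,0],1,0],[[0,0,0],1,0],[[0,0,0],1,0],[[0,0,0],1,0],[[0,0,0],1,0],[[0,0,0],1,0],[[0,0,0],1,0],[[0,0,0],1,0],[[0,0,0],0.22,0]]'

```text
t: 2.33
ee_pos: [253.0, -571.5, 222.7]
orientation: [3.082, -0.611, 0.0]
ft_force: [-0.4, 0.2, -0.0]
width: 87.7
grasp_force: 0.0
```

Emit:
move_arm --steps '[[[0.26,-0.965,0],0,0],[[0.26,-0.965,0],0,0],[[0.26,-0.965,0],0,0],[[0.26,-0.965,0],0,0],[[0.26,-0.965,0],0,0],[[0.26,-0.965,0],0,0],[[0.26,-0.965,0],0,0],[[0.26,-0.965,0],0,0],[[0.26,-0.965,0],0,0],[[0.26,-0.965,0],0,0],[[0.26,-0.965,0],0,0],[[0.26,-0.965,0],0,0],[[0.26,-0.965,0],0,0],[[0.26,-0.965,0],0,0],[[0.26,-0.965,0],0,0],[[0.26,-0.965,0],0,0],[[0.26,-0.965,0],0,0],[[0.26,-0.965,0],0,0],[[0,0,0],0,0]]'

```text
t: 3.92
ee_pos: [527.7, -211.0, 222.8]
orientation: [-3.083, 0.598, -0.002]
ft_force: [-0.5, 0.0, -0.1]
width: 87.7
grasp_force: 0.0
```

Emit:
move_arm --steps '[[[-0.055,0.15,1],0,0],[[0,0,1],0,0],[[0,0,1],0,0],[[0,0,1],0,0],[[0,0,1],0,0],[[0,0,1],0,0],[[0,0,0.8],0,0],[[0,0,0.4],0,0],[[0,0,0],0,0],[[0,0,0],0,0]]'

```text
t: 4.75
ee_pos: [522.8, -217.0, 42.8]
orientation: [-3.083, 0.605, 0.001]
ft_force: [0.1, 0.6, 0.7]
width: 87.7
grasp_force: 0.0
```

```bash
python3 - <<'E'
from workcell import ctrl,cams
import cv2,numpy as np
ims=[]
for c,x,y in(("scene",215,220),("top",345,195)):
    d=cams.get_image(c)["image"][...,::-1]; cv2.imwrite(f"pics/{c}1.png",d)
    ims.append(cv2.resize(d[y:y+110,x:x+80],None,fx=5,fy=5,interpolation=cv2.INTER_CUBIC))
cv2.imwrite("pics/g1.png",np.hstack(ims)); o=ctrl.get_obs(); print(o["ee_pos"],o["orientation"],o["qpos"],o["ft_force"])
E
```

```text
[ 523.71536734 -217.2328768    43.9375051 ] [ 3.08233945 -0.60485317  0.00312876] [-4.14171736e-01  5.99826131e-01  1.85302177e+00 -3.10288089e-05
  6.86698839e-01  1.54418802e+00] [-0.63120113  0.58530107  1.02765685]
```

View pics/g1.png

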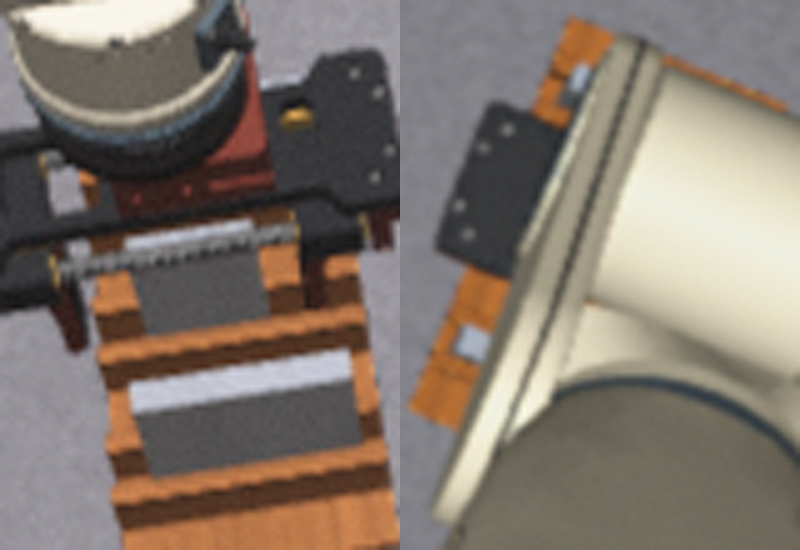

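The gripper straddles the narrow insert with clear gaps on both sides, and the neighbouring inserts are free. I'll correct by 3.5 mm and close.

Emit:
move_arm --steps '[[[0,-0.14,0.03],0,0],[[0,0,0],0,1],[[0,0,0],0,1],[[0,0,0],0,1],[[0,0,0],0,1],[[0,0,0],0,1],[[0,0,0],0,1],[[0,0,0],0,1],[[0,0,0],0,1],[[0,0,0],0,1]]'

```text
t: 5.68
ee_pos: [524.2, -213.5, 42.0]
orientation: [3.083, -0.605, -0.0]
ft_force: [-0.6, -1.0, 0.8]
width: 50.3
grasp_force: 29.9
```

Emit:
move_arm --steps '[[[0,0,-0.5],0,1],[[0,0,-0.5],0,1],[[0,0,0],0,1],[[0,0,0],0,1]]'

```text
t: 6.02
ee_pos: [524.6, -213.6, 68.1]
orientation: [3.082, -0.605, 0.002]
ft_force: [0.0, -0.1, -4.1]
width: 49.7
grasp_force: 29.9
```

Emit:
move_arm --steps '[[[0.1,0,0],0,1],[[0.1,0,0],0,1],[[0.1,0,0],0,1],[[0,0,0],0,1]]'

```text
t: 6.35
ee_pos: [527.2, -214.5, 65.4]
orientation: [-3.08, 0.605, 0.015]
ft_force: [-6.7, 2.7, 0.5]
width: 49.6
grasp_force: 30.0
```

Emit:
move_arm --steps '[[[0,0,0],0,1],[[0,0,0],0,1]]'

```text
t: 6.52
ee_pos: [527.2, -214.5, 65.4]
orientation: [-3.081, 0.605, 0.014]
ft_force: [-8.2, 3.5, 0.6]
width: 49.9
grasp_force: 30.0
```

```bash
python3 - <<'E'
from workcell import ctrl
o=ctrl.get_obs()
for k in("ee_pos","orientation","ft_force","moment","joint_torque"): print(k,o[k])
E
```

```text
ee_pos [ 527.20487361 -214.54275705   65.44524881]
orientation [-3.08056491  0.60546403  0.01431738]
ft_force [-8.20085349  3.51422127  0.63691595]
moment [ 0.76728093  1.70539223 -0.13587361]
joint_torque [ 2.03358002e-03 -5.64413345e+01 -2.52715427e+01 -6.79036137e-02
 -3.02823901e+00 -1.41349384e-01]
```

Emit:
move_arm --steps '[[[0.1,0,0],0,1],[[0.1,0,0],0,1],[[0,0,0],0,1],[[0,0,0],0,1]]'

```text
t: 6.85
ee_pos: [531.6, -216.3, 65.3]
orientation: [-3.08, 0.605, 0.015]
ft_force: [-8.0, 3.7, 0.7]
width: 50.1
grasp_force: 30.0
```

Emit:
move_arm --steps '[[[0.1,0,0],0,1],[[0.1,0,0],0,1],[[0,0,0],0,1],[[0,0,0],0,1]]'

```text
t: 7.18
ee_pos: [536.3, -218.3, 65.1]
orientation: [-3.081, 0.605, 0.015]
ft_force: [-8.2, 3.6, -1.1]
width: 49.6
grasp_force: 30.0
```

Emit:
move_arm --steps '[[[-0.18,0,-0.1],0,1],[[0,0,-0.4],0,1],[[0,0,-1],0,1],[[0,0,-1],0,1],[[0,0,-1],0,1],[[0,0,-1],0,1],[[0,0,-1],0,1],[[0,0,-1],0,1],[[0,0,-1],0,1],[[0,0,0],0,1],[[0,0,0],0,1]]'

```text
t: 8.1
ee_pos: [537.2, -218.7, 256.1]
orientation: [3.082, -0.605, 0.006]
ft_force: [0.1, -0.9, -3.8]
width: 49.9
grasp_force: 30.0
```

```bash
python3 - <<'E'
from workcell import ctrl,cams
import cv2,numpy as np
from h import *
o=ctrl.get_obs(); print(o["ee_pos"],o["orientation"],o["ft_force"],o["t"])
d=cams.get_image("scene")["image"][...,::-1]; cv2.imwrite("pics/scene2.png",d)
u,v=proj("scene",o["ee_pos"])[0].astype(int); x,y=u-40,v-35; print(x,y)
im=cv2.resize(d[y:y+70,x:x+80],None,fx=8,fy=8,interpolation=cv2.INTER_CUBIC); cv2.imwrite("pics/g2.png",im)
E
```

```text
[ 537.1669 -218.7221  256.1271] [ 3.0818 -0.6051  0.0064] [ 0.0989 -0.87   -3.8249] 8.1
203 196
```

View pics/g2.png

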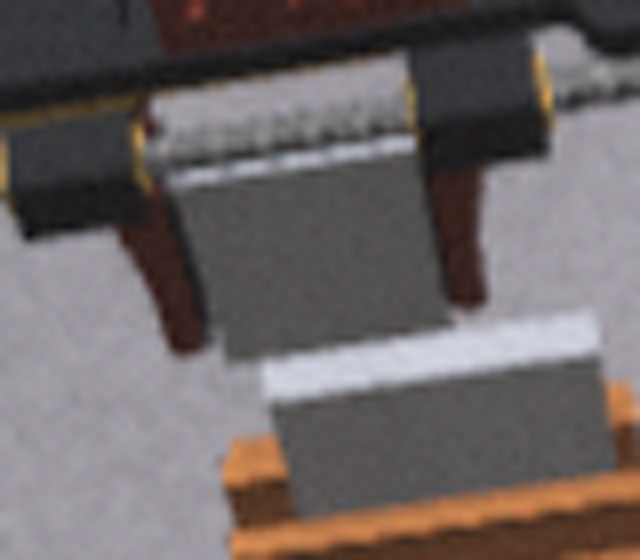

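The held insert is visible with its top leaning towards the camera. The back-face corners in the crop are ≈ (180,187), (416,152), (448,325), (228,360). Now I'll fit the tilt.

```bash
python3 - <<'E'
from h import *
uv=np.array([(180,187),(416,152),(448,325),(228,360)]); uv=(uv+.5)/8-.5+[203,196]
T=R.from_rotvec([3.0818,-.6051,.0064]); p0=np.array([537.1669,-218.7221,256.1271])
def pts(q):
    th,h,e,f=q
    L=np.array([[6,25,90],[6,-25,90],[6,-25,0],[6,25,0]],float)-[0,0,h]
    # tool frame: x=ins x, y=-ins y, z=-ins z ; positive th: top towards +x
    P=R.from_euler("y",th).apply(L)*[1,-1,-1]+[e,f,-19]
    return p0+T.apply(P)
g=least_squares(lambda q:np.r_[(proj("scene",pts(q))-uv).ravel(),(q[1]-53)/2,q[2]/2,q[3]/3],[.25,53,0,0])
print(g.x,g.fun, np.sqrt(np.diag(np.linalg.inv(g.jac.T@g.jac)))*.4, T.as_matrix())
print((R.from_euler("y",g.x[0]).as_matrix()))
E
```

```text
[ 0.1552 58.0801 -7.0935  0.9507] [ 29.9725  -4.057  -30.225    5.3859 -27.1764   4.6249  28.4579  -4.4883
   2.5401  -3.5468   0.3169] [0.0082 0.7308 0.4619 0.3246] [[ 0.9258 -0.3781  0.0038]
 [-0.3781 -0.9258 -0.0017]
 [ 0.0042  0.0001 -1.    ]]
[[ 0.988   0.      0.1546]
 [ 0.      1.      0.    ]
 [-0.1546  0.      0.988 ]]
```

```bash
python3 - <<'E'
from h import *
uv=np.array([(416,152),(180,187),(228,360),(448,325)]); uv=(uv+.5)/8-.5+[203,196]
T=R.from_rotvec([3.0818,-.6051,.0064]); p0=np.array([537.1669,-218.7221,256.1271])
def pts(q):
    th,h,e,f=q
    L=np.array([[6,25,90],[6,-25,90],[6,-25,0],[6,25,0]],float)-[0,0,h]
    P=R.from_euler("y",th).apply(L)*[1,-1,-1]+[e,f,-19]
    return p0+T.apply(P)
for pr in(2,20):
    g=least_squares(lambda q:np.r_[(proj("scene",pts(q))-uv).ravel(),(q[1]-53)/pr,q[2]/pr,q[3]/3],[.25,53,0,0])
    print(g.x,g.fun, np.sqrt(np.diag(np.linalg.inv(g.jac.T@g.jac)))*.4)
E
```

```text
[ 0.1499 51.3421 -3.7232  0.8172] [ 0.4339  0.1553 -1.031   0.8916  0.1337  0.5535  0.9975  0.1504 -0.829
 -1.8616  0.2724] [0.0082 0.7298 0.4589 0.3221]
[ 0.1448 60.1167 -9.0134  1.2649] [ 0.2099 -0.2813 -0.8914  0.3928  0.2172  0.1024  0.7805 -0.2482  0.3558
 -0.4507  0.4216] [0.0089 5.7954 2.9488 0.4302]
```

Emit:
move_arm --steps '[[[-0.13,0,0.98],0,1],[[0,0,1],0,1],[[0,0,1],0,1],[[0,0,1],0,1],[[0,0,1],0,1],[[0,0,1],0,1],[[0,0,0.8],0,1],[[0,0,0.5],0,1],[[0,0,0.3],0,1],[[0,0,0],0,1],[[0,0,0],0,1]]'

```text
t: 9.07
ee_pos: [535.0, -217.8, 65.1]
orientation: [3.082, -0.605, 0.005]
ft_force: [3.6, -2.3, 0.4]
width: 49.9
grasp_force: 30.0
```

Emit:
move_arm --steps '[[[0.1,0,0],0,1],[[0.1,0,0],0,1],[[0.1,0,0],0,1],[[0,0,0],0,1],[[0,0,0],0,1]]'

```text
t: 9.48
ee_pos: [539.7, -219.7, 64.2]
orientation: [-3.082, 0.605, 0.002]
ft_force: [0.3, 0.6, -3.2]
width: 49.8
grasp_force: 30.0
```

Emit:
move_arm --steps '[[[0.1,0,0],0,1],[[0.1,0,0],0,1],[[0.1,0,0],0,1],[[0,0,0],0,1],[[0,0,0],0,1]]'

```text
t: 9.9
ee_pos: [544.1, -221.5, 63.8]
orientation: [-3.081, 0.605, 0.011]
ft_force: [-7.1, 2.9, -0.7]
width: 50.0
grasp_force: 30.0
```

Emit:
move_arm --steps '[[[0.1,0,0],0,1],[[0.1,0,0],0,1],[[0.1,0,0],0,1],[[0.05,0,0],0,1],[[0,0,0],0,1],[[0,0,0],0,1]]'

```text
t: 10.4
ee_pos: [552.0, -224.7, 63.4]
orientation: [-3.081, 0.605, 0.012]
ft_force: [-6.2, 2.9, -4.6]
width: 49.5
grasp_force: 30.0
```

Emit:
move_arm --steps '[[[-0.18,0,-0.1],0,1],[[0,0,-0.4],0,1],[[0,0,-1],0,1],[[0,0,-1],0,1],[[0,0,-1],0,1],[[0,0,-1],0,1],[[0,0,-1],0,1],[[0,0,-1],0,1],[[0,0,-1],0,1],[[0,0,0],0,1],[[0,0,0],0,1]]'

```text
t: 11.32
ee_pos: [552.1, -224.8, 254.4]
orientation: [3.082, -0.605, 0.007]
ft_force: [-0.8, -0.2, -4.6]
width: 49.5
grasp_force: 30.0
```

```bash
python3 - <<'E'
from workcell import ctrl,cams
import cv2,numpy as np
from h import *
o=ctrl.get_obs(); print(o["ee_pos"],o["orientation"],o["ft_force"],o["t"])
d=cams.get_image("scene")["image"][...,::-1]; cv2.imwrite("pics/scene3.png",d)
u,v=proj("scene",o["ee_pos"])[0].astype(int); x,y=u-40,v-35; print(x,y)
im=cv2.resize(d[y:y+70,x:x+80],None,fx=8,fy=8,interpolation=cv2.INTER_CUBIC); cv2.imwrite("pics/g3.png",im)
E
```

```text
[ 552.0709 -224.8167  254.4369] [ 3.0817 -0.6052  0.0074] [-0.8042 -0.1839 -4.5863] 11.3167
205 204
```

View pics/g3.png

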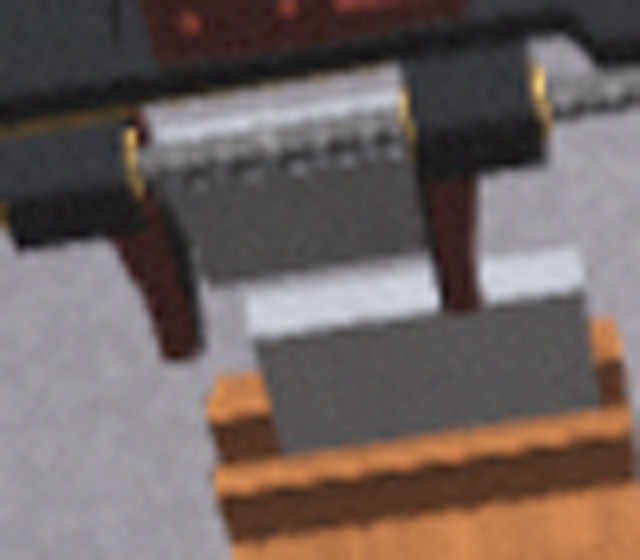

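The insert is tilted further now: its lower edge has moved up to crop row ≈ 270, and a bright strip (the top face) shows above the rod. I'll turn it round and measure with the cavity face towards the camera.

Emit:
move_arm --steps '[[[0,0,0],-1,1],[[0,0,0],-1,1],[[0,0,0],-1,1],[[0,0,0],-1,1],[[0,0,0],-1,1],[[0,0,0],-1,1],[[0,0,0],-1,1],[[0,0,0],-1,1],[[0,0,0],-1,1],[[0,0,0],-1,1],[[0,0,0],-1,1],[[0,0,0],-1,1],[[0,0,0],-1,1],[[0,0,0],-1,1],[[0,0,0],-1,1],[[0,0,0],-1,1],[[0,0,0],-1,1],[[0,0,0],-1,1],[[0,0,0],-1,1],[[0,0,0],-1,1]]'

```text
t: 13.03
ee_pos: [549.9, -223.9, 249.9]
orientation: [-2.438, -1.975, 0.003]
ft_force: [1.0, -0.4, -4.3]
width: 49.7
grasp_force: 30.0
```

Emit:
move_arm --steps '[[[0,0,0],-1,1],[[0,0,0],-1,1],[[0,0,0],-1,1],[[0,0,0],-1,1],[[0,0,0],-1,1],[[0,0,0],-1,1],[[0,0,0],-1,1],[[0,0,0],-1,1],[[0,0,0],-1,1],[[0,0,0],-1,1],[[0,0,0],-1,1],[[0,0,0],-1,1],[[0,0,0],-1,1],[[0,0,0],-1,1],[[0,0,0],-1,1],[[0,0,0],-1,1],[[0,0,0],-1,1],[[0,0,0],-1,1],[[0,0,0],-1,1],[[0,0,0],-0.5,1]]'

```text
t: 14.7
ee_pos: [549.8, -223.9, 249.9]
orientation: [-0.122, -3.135, -0.002]
ft_force: [0.4, -0.9, -4.4]
width: 49.8
grasp_force: 30.0
```

```bash
python3 - <<'E'
from workcell import ctrl,cams
import cv2,numpy as np
from h import *
o=ctrl.get_obs(); print(o["ee_pos"],o["orientation"],o["ft_force"],o["t"],R.from_rotvec(o["orientation"]).as_matrix())
d=cams.get_image("scene")["image"][...,::-1]; cv2.imwrite("pics/scene4.png",d)
u,v=proj("scene",o["ee_pos"])[0].astype(int); x,y=u-40,v-40; print(x,y)
im=cv2.resize(d[y:y+75,x:x+80],None,fx=8,fy=8,interpolation=cv2.INTER_CUBIC); cv2.imwrite("pics/g4.png",im)
for b in cams.cut_out("scene","insert")[:2]: print(b["p"],b["rect"],b["pixels"].sum())
for b in cams.cut_out("scene","cavity")[:2]: print(b["p"],b["rect"],b["pixels"].sum())
E
```

```text
[ 549.8164 -223.8894  249.9106] [-0.1222 -3.1354 -0.0023] [ 0.4333 -0.922  -4.3782] 14.7 [[-0.997   0.0778 -0.0038]
 [ 0.0778  0.997   0.0016]
 [ 0.0039  0.0013 -1.    ]]
205 200
0.75 [248.2, 243.1, 40.9, 47.0] 1193
0.68 [247.5, 240.8, 41.6, 53.7] 1187
```

View pics/g4.png

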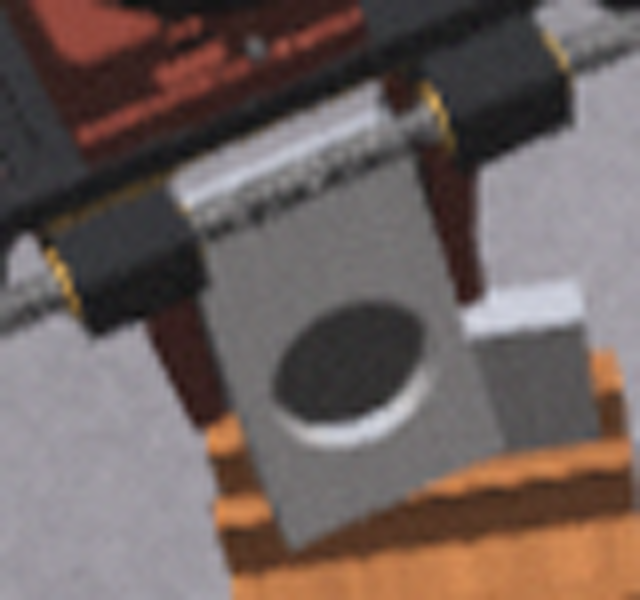

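The cavity face is fully visible, at crop coordinates: bottom corners (293,550) and (505,442), mouth ellipse spanning columns 272–432 and rows 298–449.

```bash
cat > fit2.py <<'E'
from h import *
def fit(T,p0,org,cor,line,ext,s=8):
    P=lambda a:(np.array(a,float)+.5)/s-.5+org
    cor,line=P(cor),P(line); ext=P(np.array(ext,float).reshape(2,2).T).T.ravel() # cmin,cmax,rmin,rmax
    a=np.linspace(0,2*np.pi,180)
    def w(L,q): return p0+T.apply(R.from_euler("y",q[0]).apply(np.atleast_2d(L)-[0,0,q[1]])*[1,-1,-1]+[q[2],q[3],-19])
    def res(q,sg):
        b=proj("scene",w([[-6,25*sg,0],[-6,-25*sg,0],[-6,25*sg,90],[-6,-25*sg,90]],q))
        r=[(b[0]-cor[0]),(b[1]-cor[1])]
        for i in(0,1):
            d=b[i+2]-b[i]; d/=np.hypot(*d); e=line[i]-b[i]; r.append([d[0]*e[1]-d[1]*e[0]])
        m=proj("scene",w(np.c_[0*a-6,17*np.cos(a),38+17*np.sin(a)],q))
        r.append(np.r_[m[:,0].min(),m[:,0].max(),m[:,1].min(),m[:,1].max()]-ext)
        r.append([(q[1]-53)/10,q[2]/10,q[3]/2])
        return np.concatenate(r)
    g=min((least_squares(res,[.25,53,0,0],args=(k,)) for k in(1,-1)),key=lambda g:g.cost)
    print(g.x,g.fun,np.sqrt(np.diag(np.linalg.inv(g.jac.T@g.jac)))*.4)
    return w([-6,0,38],g.x)[0],g.x,T*R.from_matrix(np.diag([1.,-1,-1]))*R.from_euler("y",g.x[0])
E
python3 - <<'E'
from fit2 import *
T=R.from_rotvec([-0.1222,-3.1354,-0.0023]);p=np.array([549.8164,-223.8894,249.9106])
c,q,Ri=fit(T,p,[205,200],[(293,550),(505,442)],[(205,290),(412,165)],[272,432,298,449])
print(c,c-p,Ri.as_matrix()); n=-Ri.as_matrix()[:,0]; print("yaw",np.arctan2(n[1],n[0]),"tilt",np.arcsin(n[2]))
E
```

```text
[ 0.3442 55.5085 -4.2017  0.1226] [ 0.0994 -0.2143 -0.0383  0.8526  0.9118 -0.0744  0.7625 -0.0993  0.4496
 -1.4273  0.2508 -0.4202  0.0613] [0.022  2.6553 2.3701 0.3967]
[ 565.5534 -225.0009  254.3933] [15.737  -1.1115  4.4827] [[-0.9397 -0.0778 -0.3329]
 [ 0.0738 -0.997   0.0247]
 [-0.3338 -0.0013  0.9426]]
yaw -0.07837791633330805 tilt 0.3403633401977789
```

```bash
cat > fit3.py <<'E'
from h import *
from scipy.ndimage import map_coordinates,gaussian_filter
def fit3(img,T,p0,q0,free=True,it=8):
    g=gaussian_filter(cv2.imread(img,0).astype(float),.6)
    def w(L,q): return p0+T.apply(R.from_euler("y",q[0]).apply(np.atleast_2d(L)-[0,0,q[1]])*[1,-1,-1]+[q[2],q[3],-19])
    a=np.linspace(0,2*np.pi,72,endpoint=False); o=np.ones
    # curves: local points and a second set displaced outward in the face plane
    y=np.linspace(-20,20,30); z=np.linspace(6,35,30)
    Pm=np.c_[-6*o(72),17*np.cos(a),38+17*np.sin(a)]; Om=np.c_[0*a,np.cos(a),np.sin(a)]
    Pb=np.c_[-6*o(30),y,0*y]; Ob=np.tile([0,0,-1.],(30,1))
    Pr=np.c_[-6*o(30),25*o(30),z]; Or=np.tile([0,1.,0],(30,1))
    def yside(q): # which side is right in image
        return 1 if proj("scene",w([-6,25,0],q))[0,0]>proj("scene",w([-6,-25,0],q))[0,0] else -1
    s=yside(q0); Pr[:,1]*=s; Or[:,1]*=s
    P=np.r_[Pm,Pb,Pr];O=np.r_[Om,Ob,Or]; q=np.array(q0,float); lab=np.r_[0*o(72),o(30),2*o(30)]
    t=np.linspace(-2.5,2.5,51)
    for k in range(it):
        u=proj("scene",w(P,q)); n=proj("scene",w(P+O,q))-u; n/=np.linalg.norm(n,axis=1)[:,None]
        S=u[:,None]+t[None,:,None]*n[:,None]
        V=map_coordinates(g,[S[...,1],S[...,0]],order=3); D=np.abs(np.gradient(V,t,axis=1))
        D*=np.exp(-(t/1.5)**2); W=D**4; off=(W*t).sum(1)/W.sum(1); ok=D.max(1)>8
        tgt=u+off[:,None]*n
        f=lambda q:np.r_[(((proj("scene",w(P,q))-tgt)*n).sum(1))[ok],(q[1]-53)/4,q[2]/4,q[3]/2]
        r=least_squares(f,q,loss="soft_l1",f_scale=.3); q=r.x
    e=((proj("scene",w(P,q))-tgt)*n).sum(1)
    print(q,[(int(ok[lab==i].sum()),round(float(np.sqrt(np.mean(e[ok&(lab==i)]**2))),2),round(float(np.mean(e[ok&(lab==i)])),2)) for i in range(3)])
    Ri=(T*R.from_matrix(np.diag([1.,-1,-1]))*R.from_euler("y",q[0])).as_matrix(); n=-Ri[:,0]
    c=w([-6,0,38],q)[0]; print("cav",c,c-p0,"yaw",np.arctan2(n[1],n[0]),"tilt",np.arcsin(n[2]))
    return q,c
E
python3 - <<'E'
from fit3 import *
T=R.from_rotvec([-0.1222,-3.1354,-0.0023]);p=np.array([549.8164,-223.8894,249.9106])
for th in(.25,.34,.4): fit3("pics/scene4.png",T,p,[th,55,-4,0])
E
```

```text
[ 0.2158 53.1848 -5.0766  0.1172] [(72, 0.15, 0.05), (0, nan, nan), (28, 0.27, -0.24)]
cav [ 563.9913 -224.8856  255.3078] [14.1749 -0.9962  5.3972] yaw -0.078194914650715 tilt 0.2119049152503718
[ 0.3789 57.6583 -1.2458  0.2299] [(72, 0.43, 0.31), (30, 0.34, -0.19), (28, 0.08, -0.07)]
cav [ 563.8947 -224.7617  252.812 ] [14.0783 -0.8723  2.9014] yaw -0.07842996814093824 tilt 0.37505069315270395
[ 0.3975 55.6636 -3.9281 -0.2529] [(72, 0.38, 0.02), (30, 0.52, 0.06), (28, 0.06, -0.04)]
cav [ 566.0636 -225.4181  254.883 ] [16.2472 -1.5287  4.9724] yaw -0.07845837255240222 tilt 0.39359328191576676
  return _methods._mean(a, axis=axis, dtype=dtype,
  ret = ret.dtype.type(ret / rcount)
```

```bash
python3 - <<'E'
s=open("fit3.py").read()
s=s.replace("cv2.imread(img,0)","cv2.imread(img)[...,0]")
s=s.replace("D=np.abs(np.gradient(V,t,axis=1))","D=np.gradient(V,t,axis=1); sg=np.r_[np.sign(np.sin(a)),-o(30),bs*o(30)][:,None]; D=np.clip(np.where(sg==0,abs(D),D*sg),0,None)")
s=s.replace("ok=D.max(1)>8","ok=(D.max(1)>8)&np.r_[abs(np.sin(a))>.4,o(60)>0]")
s=s.replace("free=True","bs=0").replace("W=D**4","D+=1e-9; W=D**4")
s=s.replace("it=8","it=25").replace("1.5)**2","1.8)**2")
open("fit3.py","w").write(s)
E
python3 - <<'E'
from fit3 import *
T=R.from_rotvec([-0.1222,-3.1354,-0.0023]);p=np.array([549.8164,-223.8894,249.9106])
for th in(.22,.28,.34,.4): fit3("pics/scene4.png",T,p,[th,55,-4,0])
E
```

```text
[ 0.3682 53.3309 -6.2372 -0.4165] [(52, 0.43, -0.35), (30, 0.24, 0.13), (29, 0.17, -0.05)]
cav [ 567.1106 -225.6663  256.6995] [17.2942 -1.7769  6.7889] yaw -0.07841379547932988 tilt 0.364369886533629
[ 0.3682 53.3309 -6.2372 -0.4165] [(52, 0.43, -0.35), (30, 0.24, 0.13), (29, 0.17, -0.05)]
cav [ 567.1106 -225.6663  256.6995] [17.2942 -1.7769  6.7889] yaw -0.07841379546333876 tilt 0.3643698759291181
[ 0.3682 53.3309 -6.2372 -0.4165] [(52, 0.43, -0.35), (30, 0.24, 0.13), (29, 0.17, -0.05)]
cav [ 567.1106 -225.6663  256.6995] [17.2942 -1.7769  6.7889] yaw -0.07841379546552822 tilt 0.36436987738106047
[ 0.3682 53.331  -6.2371 -0.4165] [(52, 0.43, -0.35), (30, 0.24, 0.13), (29, 0.17, -0.05)]
cav [ 567.1106 -225.6663  256.6995] [17.2942 -1.7769  6.7889] yaw -0.07841379551968862 tilt 0.3643699132975442
```

The tilt in the hand is about 0.36, and 0.27 is needed. I'll reduce it by pushing the lower edge against a rib from the other side, in the open gap between the ribs.

Emit:
move_arm --steps '[[[0,0,0],1,1],[[0,0,0],1,1],[[0,0,0],1,1],[[0,0,0],0.54,1],[[0.4,0,0],0,1],[[0.4,0,0],0,1],[[0,0,1],0,1],[[0,0,1],0,1],[[0,0,1],0,1],[[0,0,1],0,1],[[0,0,1],0,1],[[0,0,1],0,1]]'

```text
t: 15.85
ee_pos: [531.3, -216.3, 101.4]
orientation: [-0.609, -3.081, -0.0]
ft_force: [-0.1, 0.4, -4.8]
width: 49.8
grasp_force: 30.0
```

Position is good. I'll lower the rest (43 mm) and push carefully.

Emit:
move_arm --steps '[[[0,0,0.9],0,1],[[0,0,0.5],0,1],[[0,0,0.25],0,1],[[-0.15,0,0],0,1],[[-0.15,0,0],0,1],[[-0.1,0,0],0,1],[[0,0,0],0,1]]'

```text
t: 16.43
ee_pos: [540.9, -220.1, 62.0]
orientation: [-0.61, -3.079, -0.001]
ft_force: [-4.8, 2.6, -4.4]
width: 49.8
grasp_force: 30.0
```

Emit:
move_arm --steps '[[[-0.1,0,0],0,1],[[-0.1,0,0],0,1],[[0,0,0],0,1]]'

```text
t: 16.68
ee_pos: [544.7, -221.7, 62.1]
orientation: [-0.61, -3.077, -0.002]
ft_force: [-7.5, 3.2, -1.2]
width: 50.1
grasp_force: 30.0
```

Emit:
move_arm --steps '[[[0.2,0,-0.1],0,1],[[0,0,-0.4],0,1],[[0,0,-1],0,1],[[0,0,-1],0,1],[[0,0,-1],0,1],[[0,0,-1],0,1],[[0,0,-1],0,1],[[0,0,-1],0,1],[[0,0,0],0,1],[[0,0,0],0,1]]'

```text
t: 17.52
ee_pos: [543.3, -221.2, 226.4]
orientation: [0.609, 3.076, -0.002]
ft_force: [0.2, 0.9, -4.4]
width: 49.9
grasp_force: 30.0
```

```bash
python3 - <<'E'
from workcell import ctrl,cams
from fit3 import *
o=ctrl.get_obs(); print(o["ee_pos"],o["orientation"],o["t"])
d=cams.get_image("scene")["image"][...,::-1]; cv2.imwrite("pics/scene5.png",d)
for th in(.2,.28,.36): fit3("pics/scene5.png",R.from_rotvec(o["orientation"]),o["ee_pos"],[th,53.3,-6,0])
E
```

```text
[ 543.2765 -221.2178  226.4183] [ 0.6094  3.0758 -0.0021] 17.5167
[ 0.2601 52.9512 -3.8249 -1.7645] [(54, 0.37, -0.32), (30, 0.14, 0.1), (2, 0.17, -0.16)]
cav [ 555.0204 -227.9691  232.5958] [11.7438 -6.7513  6.1776] yaw -0.3911398680140241 tilt 0.26624474473126153
[ 0.2601 52.9512 -3.8249 -1.7645] [(54, 0.37, -0.32), (30, 0.14, 0.1), (2, 0.17, -0.16)]
cav [ 555.0204 -227.9691  232.5958] [11.7438 -6.7513  6.1776] yaw -0.39113986801379547 tilt 0.26624474625360073
[ 0.2601 52.9512 -3.8249 -1.7645] [(54, 0.37, -0.32), (30, 0.14, 0.1), (2, 0.17, -0.16)]
cav [ 555.0204 -227.9691  232.5958] [11.7438 -6.7513  6.1776] yaw -0.3911398680146357 tilt 0.2662447406603884
```

The tilt is 0.266 against 0.274 needed, which is good. Now I'll go to the lens.

Emit:
move_arm --steps '[[[0,0,0],-1,1],[[0,0,0],-1,1],[[0,0,0],-1,1],[[0,0,0],-0.55,1],[[0.12,0.98,-0.04],0,1],[[0.12,0.98,-0.04],0,1],[[0.12,0.98,-0.04],0,1],[[0.12,0.98,-0.04],0,1],[[0.12,0.98,-0.04],0,1],[[0.12,0.98,-0.04],0,1],[[0.12,0.98,-0.04],0,1],[[0.12,0.98,-0.04],0,1],[[0.12,0.98,-0.04],0,1],[[0.12,0.98,-0.04],0,1],[[0,0,0],0,1]]'

```text
t: 18.82
ee_pos: [530.6, 29.4, 232.1]
orientation: [-0.124, -3.136, -0.002]
ft_force: [0.2, -0.7, -3.2]
width: 49.9
grasp_force: 30.0
```

Emit:
move_arm --steps '[[[0.12,0.98,-0.04],0,1],[[0.12,0.98,-0.04],0,1],[[0.12,0.98,-0.04],0,1],[[0.12,0.98,-0.04],0,1],[[0.12,0.98,-0.04],0,1],[[0.12,0.8,-0.04],0,1],[[0.1,0.6,0],0,1],[[0.1,0.3,0],0,1],[[0,0.1,0],0,1],[[0,0,0],0,1],[[0,0,0],0,1]]'

```text
t: 19.73
ee_pos: [522.4, 194.0, 239.1]
orientation: [-0.128, -3.138, 0.001]
ft_force: [-0.1, -0.1, -4.6]
width: 50.1
grasp_force: 30.0
```

```bash
python3 - <<'E'
from workcell import ctrl,cams
from fit3 import *
o=ctrl.get_obs(); print(o["ee_pos"],o["orientation"],o["t"],o["ft_force"])
d=cams.get_image("scene")["image"][...,::-1]; cv2.imwrite("pics/scene6.png",d)
for th in(.22,.3): fit3("pics/scene6.png",R.from_rotvec(o["orientation"]),o["ee_pos"],[th,53,-4,0])
u,v=proj("scene",o["ee_pos"])[0].astype(int); x,y=u-60,v-60; print(x,y)
cv2.imwrite("pics/g6.png",cv2.resize(d[y:y+115,x:x+160],None,fx=5,fy=5,interpolation=cv2.INTER_CUBIC))
E
```

```text
[522.3657 194.016  239.0894] [-0.1284 -3.138   0.0011] 19.7333 [-0.1097 -0.0893 -4.588 ]
[ 0.3173 53.396  -3.424  -0.0338] [(53, 0.23, -0.16), (0, nan, nan), (30, 0.15, 0.06)]
cav [536.25   192.8489 245.3213] [13.8844 -1.1671  6.2319] yaw -0.08152682072443097 tilt 0.31638378543627677
[ 0.3173 53.396  -3.424  -0.0338] [(53, 0.23, -0.16), (0, nan, nan), (30, 0.15, 0.06)]
cav [536.25   192.8489 245.3213] [13.8844 -1.1671  6.2319] yaw -0.08152682072270026 tilt 0.3163837874914951
367 70
  return _methods._mean(a, axis=axis, dtype=dtype,
  ret = ret.dtype.type(ret / rcount)
```

View pics/g6.png

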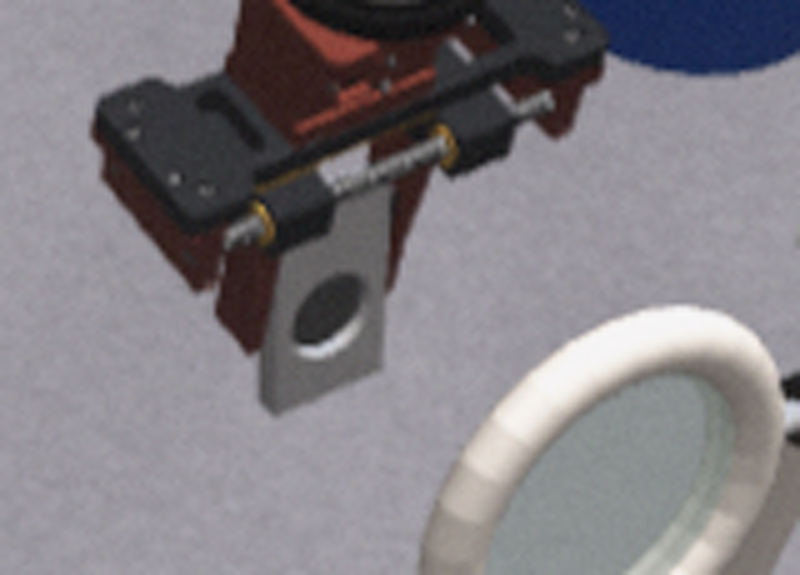

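The insert is held in the air with its cavity facing the lens, and nothing is touching. Here the bottom edge is against the brighter bench, so I'll refit with the opposite edge sign.

```bash
sed -i 's/-o(30),bs\*o(30)/o(30),0*o(30)/; s/max(1)>8/max(1)>4/' fit3.py; python3 - <<'E'
from fit3 import *
for th in(.2,.27,.34): q,c=fit3("pics/scene6.png",R.from_rotvec([-0.1284,-3.138,0.0011]),np.array([522.3657,194.016,239.0894]),[th,53,-4,0])
tgt=np.array([681.86,187.03,290])-150*np.array([.9593,-.0782,.2711]); d=tgt-c
T=R.from_rotvec([-0.1284,-3.138,0.0011]); print(tgt,d,T.inv().apply(d)/25)
E
```

```text
[ 0.2584 52.3399 -3.9454  0.8132] [(53, 0.46, -0.35), (30, 0.16, 0.13), (30, 0.07, -0.02)]
cav [535.8047 193.7353 245.7458] [13.439  -0.2807  6.6564] yaw -0.08159488411406551 tilt 0.25747629129352645
[ 0.2584 52.3399 -3.9454  0.8132] [(53, 0.46, -0.35), (30, 0.16, 0.13), (30, 0.07, -0.02)]
cav [535.8047 193.7353 245.7457] [13.439  -0.2807  6.6563] yaw -0.08159488408820446 tilt 0.2574763240000008
[ 0.2584 52.3399 -3.9454  0.8132] [(53, 0.46, -0.35), (30, 0.16, 0.13), (30, 0.07, -0.02)]
cav [535.8047 193.7353 245.7457] [13.439  -0.2807  6.6563] yaw -0.08159488408850454 tilt 0.25747632362050854
[537.965 198.76  249.335] [2.1603 5.0247 3.5893] [-0.0696  0.2073 -0.1438]
```

Emit:
move_arm --steps '[[[-0.04,0.12,-0.08],0,1],[[-0.03,0.1,-0.065],0,1],[[0,0,0],0,1],[[0,0,0],0,1],[[0,0,0],0,1],[[0,0,0],0,1]]'

```text
t: 20.28
ee_pos: [524.7, 200.1, 243.3]
orientation: [-0.128, -3.139, 0.0]
ft_force: [-0.1, 0.3, -3.1]
width: 50.1
grasp_force: 30.0
```

```bash
python3 - <<'E'
from workcell import ctrl,cams
from fit3 import *
o=ctrl.get_obs(); print(o["ee_pos"],o["orientation"],o["t"],o["ft_force"],o["qvel"])
cv2.imwrite("pics/scene7.png",cams.get_image("scene")["image"][...,::-1])
T=R.from_rotvec(o["orientation"])
q,c=fit3("pics/scene7.png",T,o["ee_pos"],[.27,53,-4,0])
print(T.inv().apply(np.array([537.965,198.76,249.335])-c)/25)
E
```

```text
[524.6989 200.1156 243.2919] [-0.1281 -3.1389  0.0001] 20.2833 [-0.0565  0.3406 -3.1147] [ 0.0006  0.0008 -0.0005  0.0012 -0.0011  0.0007]
[ 0.2562 51.9128 -4.393   0.7651] [(54, 0.48, -0.36), (30, 0.15, 0.13), (30, 0.21, -0.06)]
cav [538.4384 199.7603 250.3521] [13.7395 -0.3553  7.0602] yaw -0.08156321801717464 tilt 0.2560712753670878
[ 0.0156 -0.0414  0.0407]
```

Within about 1 mm and about 1°, and steady. Handing in.

```bash
python3 -c "
from workcell import ctrl
print(ctrl.close_job())"
```

```text
the job is handed in; nothing more can be done
None
```

I handed the job in at about 20 s with the narrow insert still gripped and steady in front of the lens. By my camera fit the cavity is about 1–2 mm from the working point, 15 cm from the lens, and its face is about 1° off square. No verdict came back. As far as the pictures and force readings show, nothing else was touched except the rack's ribs, which I used to tilt the insert in the grip.

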